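# Put the tyre tools back in their own trays

### The arm

A 6-joint arm with a two-finger parallel gripper is mounted at the origin on the work surface. World frame = base frame: x ahead of the robot, y to its left, z up, the work surface at z = 0. Lengths are in mm, angles in rad, forces in N, time in s.
With the tool pointing down it reaches from about 250 to 800 mm from the base axis. Payload 3.9 kg.
Tool frame: the origin (TCP) lies midway between the tips of the shut fingers; the grasp point (between the pads) lies 19 mm behind it (r.grip_point_offset is the distance from the TCP to the grasp point, in mm); z points along the fingers, y is the line along which they close (so a half turn about z gives the same grasp; the last joint's range is limited). The gripper opens to 85 mm and grips with 20 to 120 N. Pads are 22 mm wide; open, the fingers measure 114 mm over their backs; the gripper's body (76 mm by 85 mm) begins 54 mm behind the grasp point. The pads swing forward as they close: fully open they stand 13 mm farther back than shut.
Start: joints at [-1.259, 0.26, -0.138, 1.173, 0, 1.571], TCP at [161.051, -499.678, 197.704] pointing down, gripper open.
Joint ranges: [-2.78, 2.78], [-0.83, 1.72], [-1.28, 1.37], [-1.9, 2.12], [-1.57, 1.48], [-3.14, 3.14]. Speed limits (rad/s): [2.57, 2.57, 3.14, 3.14, 3.14, 3.14].

### API

Orientations are given as a unit quaternion [x, y, z, w].
In Python, from cell import r gives the robot as it stands. The module is installed in compiled form; this text tells all that it offers.
- The arm moves only by the shell command python3 -m crank 'ROWS' [FORCE]. ROWS is JSON, a list of rows, each a list of 3 entries, a list of its own where there are three numbers: the turn, a rotation vector about the tool's x, y, z in units of 6 degrees (1.0 is 6 degrees), then the shift along the tool's x, y, z in units of 25 mm (1.0 is 25 mm), then the closure, from -1 (fully open) to 1 (shut), so that 0 is half open. In form: [[[wx, wy, wz], [x, y, z], gripper], ...]. A call has 1 to 12 rows; each row shifts and turns the commanded pose from where the row before left it, along the tool's axes as they then stand; what a row does not reach is not made up. A row lasts 1/8 s, in which the tool goes at most 62.5 mm and 10.7 degrees, less where a joint would pass 70% of its speed; a pose out of reach is approached as far as the arm can. A call is refused whole if a number of a shift passes 1 or a number of a turn 1, either way. A call with a gripper value outside its range is refused whole. The fingers move at their own pace and stop on an object; FORCE is the grip in N (left out, the last holds). Time passes only in rows, so rows that do not move let the fingers close. It gives the time, the measured TCP pose, the force, the opening and the grip force at its end, in the units of the state.
- r.sense(): the state, without advancing time (a new reading comes with each control period).
- r.read_camera(name): name is "scene" or "top" or "wrist"; returns a dict with "pixels" (480x640x3 uint8, blue, green, red), "camera_matrix" (3x3 intrinsics, pixels), "k1" (the pictures are not rectified: a ray, as slopes to the right and down, at radius r is drawn at 1 + k1 r^2 times it, then the intrinsics apply), "T" (4x4, takes a point from camera to world coordinates); the wrist camera has in their place "hand_eye" (4x4, takes a point from camera to tool coordinates, whose origin is the TCP and whose axes are the flange's). Camera axes: x right, y down, z forward; pixel columns grow to the right and rows downward; lengths in mm; the calibration is good to about 2 mm. A picture is of the moment at which its call begins: read the wrist's pose just before it. There is no depth.
- r.finish_job(): hands the job in; it is judged then, once.
The state is a dict: "time_s": time; "joint_pos": joint angles; "joint_velocities": joint speeds; "joint_efforts": joint torques, N m; "tcp_pos": TCP position; "orientation": TCP orientation; "ft_force": force on the tool from outside, world axes, zero at the start; "wrist_torque": the same for the moment, N m; "opening": opening from 0.0 (shut) to 1.0 (fully open); "finger_force": force on a finger pad.
Only numpy, scipy, OpenCV 4.12 (cv2) and the standard library are available. Lean on these libraries where they do the work, as an engineer would, in place of code of your own. Each camera call takes 0.05 s, during which the arm holds its last target. There are 200 camera calls.

### The job

The three tyre tools have got into each other's trays. Put the green pressure gauge in the red tray, the black valve stem puller in the yellow tray and the brass coupler in the blue tray, each standing or lying as it does now in the middle of its tray; use the empty white tray as the stopover, never have two tools in one tray, and leave the white tray empty. Set the tools down rather than dropping them, and leave the spray bottle and the hex key where they are.

Things in the scene. Friction and masses are not known exactly. Their poses are not given: they have to be found in the camera images.
- gauge: tyre pressure gauge lying on its back, white dial up: a green rounded block 48 mm (x) by 44 mm (y) by 28 mm high with a round dial on top (31 mm overall height) and a 12 mm thick steel stem that sticks out along +x to 44 mm from the origin. Loose, 0.1 to 0.16 kg. Origin: centre of the block's underside; z up. Grip it across y. At the start it lies in a wrong tray, at any yaw
- puller: black plastic valve stem puller lying flat: a handle 64 mm long (x -34 to +30 mm), 18 mm wide (y) and 24 mm high, with grey ribs at its -x end, then a 12 mm thick neck and a small cross tip ending at x = +47 mm. Loose, 0.05 to 0.08 kg. Origin: on the underside, near the middle of the handle; z up. Grip it across y at the origin. At the start it lies in a wrong tray, at any yaw
- coupler: brass air hose coupler standing upright, 58 mm high: a square foot 30 x 30 mm, 14 mm high, then a round ringed sleeve 26 mm in diameter up to 42 mm, then a nipple 14 mm in diameter. Loose, 0.1 to 0.17 kg. Origin: centre of its underside; z up. Grip it by the sleeve. At the start it stands in a wrong tray, at any yaw
- tray_red: red tray, fixed to the shelf, where the gauge belongs. Square, 120 x 120 mm outside, 8 mm high in all: floor 4 mm thick, rim walls 4 mm thick. Origin: centre of its underside, on the shelf top (z = 0); x and y along its sides, z up. Stands at a slight yaw (up to 0.2 rad)
- tray_blue: blue tray, fixed to the shelf, where the coupler belongs. Square, 120 x 120 mm outside, 8 mm high in all: floor 4 mm thick, rim walls 4 mm thick. Origin: centre of its underside, on the shelf top (z = 0); x and y along its sides, z up. Stands at a slight yaw (up to 0.2 rad)
- tray_yellow: yellow tray, fixed to the shelf, where the puller belongs. Square, 120 x 120 mm outside, 8 mm high in all: floor 4 mm thick, rim walls 4 mm thick. Origin: centre of its underside, on the shelf top (z = 0); x and y along its sides, z up. Stands at a slight yaw (up to 0.2 rad)
- tray_spare: white tray, fixed to the shelf, where nothing belongs; empty at the start, the stopover. Square, 120 x 120 mm outside, 8 mm high in all: floor 4 mm thick, rim walls 4 mm thick. Origin: centre of its underside, on the shelf top (z = 0); x and y along its sides, z up. Stands at a slight yaw (up to 0.2 rad)
- spray_bottle: empty clear plastic spray bottle lying on its side, 155 mm long (along y, -80 to +75 mm), 46 mm in diameter (height), white head at +y with a red trigger to +x. Loose, a bystander. Origin: on the underside below the bottle's axis
- hex_key: steel hex key lying flat, 8 mm thick: long arm 120 mm along y centred on the origin, short arm 40 mm along +x at its -y end. Loose, a bystander. Origin: under the middle of the long arm
Not all that is in view belongs to the job. There is more than one size of the gauge; the job needs the largest.

How it is judged (in metres and radians):
On the way:
1. one of the three tools has been set down in the white tray and let go (((horizontal distance between gauge and tray_spare below 0.03 m and z of gauge in the frame of tray_spare below 0.008 m and angle between gauge's own z axis and vertical below 0.12 rad and linear speed of gauge below 0.02 m/s and angular speed of gauge below 0.2 rad/s and contact force between gauge and the fingers below 0.05 N) or (horizontal distance between puller and tray_spare below 0.03 m and z of puller in the frame of tray_spare below 0.008 m and angle between puller's own z axis and vertical below 0.12 rad and linear speed of puller below 0.02 m/s and angular speed of puller below 0.2 rad/s and contact force between puller and the fingers below 0.05 N) or (horizontal distance between coupler and tray_spare below 0.03 m and z of coupler in the frame of tray_spare below 0.008 m and angle between coupler's own z axis and vertical below 0.12 rad and linear speed of coupler below 0.02 m/s and angular speed of coupler below 0.2 rad/s and contact force between coupler and the fingers below 0.05 N))), for 0.2 s.
At the end, for the whole second after the job is handed in: Gauge in the red, puller in the yellow and coupler in the blue tray: each origin within 15 mm (horizontally) of the tray's centre, underside within 4 mm of its floor, tilt under 0.12 rad, released and at rest. The white tray is thus empty (horizontal distance between gauge and tray_red below 0.015 m and z of gauge in the frame of tray_red below 0.008 m and angle between each of gauge, puller, coupler's own z axis and vertical below 0.12 rad and linear speed of each of gauge, puller, coupler below 0.02 m/s and angular speed of each of gauge, puller, coupler below 0.2 rad/s and contact force between each of gauge, puller, coupler and the fingers below 0.05 N and horizontal distance between puller and tray_yellow below 0.015 m and z of puller in the frame of tray_yellow below 0.008 m and horizontal distance between coupler and tray_blue below 0.015 m and z of coupler in the frame of tray_blue below 0.008 m); the robot touches nothing.
It fails at once if two tools are down in one tray (origins within 80 mm of each other, both lower than 40 mm) ((horizontal distance between gauge and puller below 0.08 m and height (world z) of each of gauge, puller below 0.04 m) or (horizontal distance between gauge and coupler below 0.08 m and height (world z) of each of gauge, coupler below 0.04 m) or (horizontal distance between puller and coupler below 0.08 m and height (world z) of each of puller, coupler below 0.04 m)).
It fails at once if a tool is dropped: it is in the air, touched by nothing, with its underside more than 30 mm above the shelf ((height (world z) of gauge above 0.03 m and contact force between gauge and anything else below 0.005 N) or (height (world z) of puller above 0.03 m and contact force between puller and anything else below 0.005 N) or (height (world z) of coupler above 0.03 m and contact force between coupler and anything else below 0.005 N)).
It fails at once if the spray bottle or the hex key is moved by more than 20 mm (distance of any of spray_bottle, hex_key from where it was at the start of the episode above 0.02 m).
It also fails if it takes over 112 s, if anything falls off the work surface, if the arm or the gripper's body presses on something with over 40 N, if the wrist force passes 120 N, or if a joint passes its speed limit or range.

## Working session

There is one attempt and no reset: what is moved stays moved. The work goes in short steps, Python scripts to look and compute and a shell command to move; the robot and the scene stay as the last step left them, time stands still between calls to the robot, and variables do not carry over. Pictures are saved under pics/ and viewed, at most 14 in all, crops included, and the job is handed in when it is done.

```bash
mkdir -p pics
cat > h.py <<'E'
import numpy as np,cv2
from cell import r
from scipy.spatial.transform import Rotation as R
def cam(n,save=None):
    s=r.sense();c=r.read_camera(n)
    if 'T' in c:T=np.array(c['T'])
    else:
        B=np.eye(4);B[:3,:3]=R.from_quat(s['orientation']).as_matrix();B[:3,3]=s['tcp_pos'];T=B@np.array(c['hand_eye'])
    if save:cv2.imwrite('pics/'+save,c['pixels']);np.savez('pics/'+save+'.npz',K=c['camera_matrix'],k1=c['k1'],T=T)
    return c['pixels'],np.array(c['camera_matrix']),c['k1'],T
def pt(save,u,v,z):
    d=np.load('pics/'+save+'.npz');K,k1,T=d['K'],float(d['k1']),d['T']
    q=cv2.undistortPoints(np.array([[[u,v]]],float),K,np.array([k1,0,0,0,0]))[0,0]
    # exact fix for r' = r(1+k1 r^2) is the same model as cv2
    ray=T[:3,:3]@np.array([q[0],q[1],1]);o=T[:3,3]
    return o+ray*(z-o[2])/ray[2]
def tool():
    s=r.sense();M=R.from_quat(s['orientation']).as_matrix();return np.array(s['tcp_pos']),M
E
python3 - <<'E'
from h import *
for n in('scene','top'):
    p,K,k,T=cam(n,n+'0.png');print(n,T.round(2).tolist())
p,M=tool();print(p,M.round(3).tolist(),r.sense()['time_s'],r.grip_point_offset)
E
```

```text
scene [[-0.5, 0.61, -0.61, 1089.3], [0.87, 0.35, -0.36, 244.75], [-0.0, -0.71, -0.7, 617.96], [0.0, 0.0, 0.0, 1.0]]
top [[0.01, -0.98, 0.19, 437.69], [-1.0, -0.01, -0.01, -64.18], [0.01, -0.19, -0.98, 887.42], [0.0, 0.0, 0.0, 1.0]]
[ 160.82737882 -499.02588442  196.96002055] [[0.952, 0.307, -0.001], [0.307, -0.952, 0.002], [-0.0, -0.002, -1.0]] 0.1 18.700000000000003
```

View pics/top0.png

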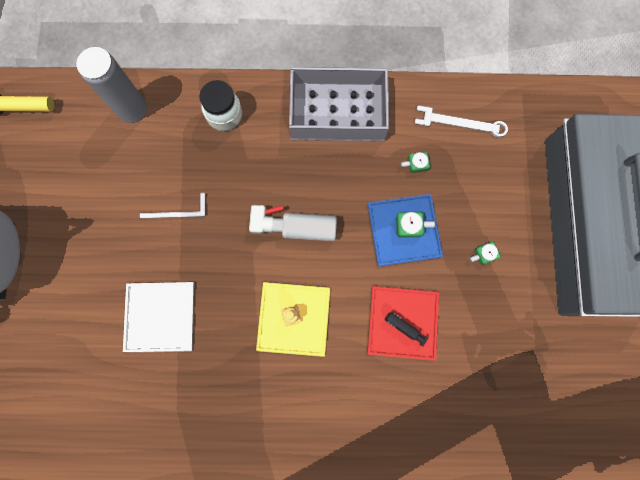

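View pics/scene0.png

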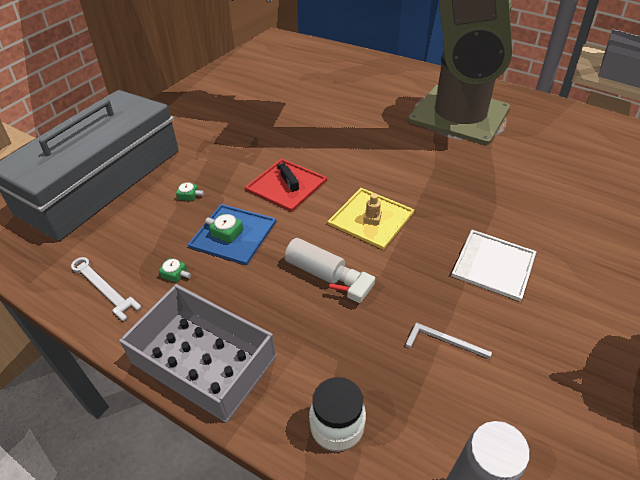

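The top view shows three gauges: one in the blue tray at (411,223), one loose at (419,161) and one loose at (487,253). The one in the blue tray is visibly the largest. The puller is in the red tray at (407,328), the coupler in yellow at (292,316), and the white tray is empty at (159,317). The bottle is at (295,222) and the hex key at (175,213). I'll check the choice in a close crop.

Run:
```python
from h import *
im=cv2.imread('pics/top0.png')
cv2.imwrite('pics/crop0.png',cv2.resize(im[145:365,250:510],None,fx=3,fy=3,interpolation=cv2.INTER_CUBIC)[:600,:780] if 0 else cv2.resize(im[148:363,250:510],(720,595),interpolation=cv2.INTER_CUBIC))
h=cv2.cvtColor(im,cv2.COLOR_BGR2HSV)
H,S,V=cv2.split(h)
m={'red':((H<6)|(H>174))&(S>170)&(V>90),'blue':(H>100)&(H<125)&(S>140),'yellow':(H>22)&(H<32)&(S>150)&(V>120),'white':(S<40)&(V>185)}
box={'red':(360,275,450,370),'blue':(355,185,450,275),'yellow':(245,275,340,365),'white':(115,275,205,360)}
for n,k in m.items():
    x0,y0,x1,y1=box[n];q=np.zeros(k.shape,np.uint8);q[y0:y1,x0:x1]=k[y0:y1,x0:x1]*255
    q=cv2.morphologyEx(q,cv2.MORPH_OPEN,np.ones((3,3)))
    pts=cv2.findNonZero(q);hull=cv2.convexHull(pts)
    ap=cv2.approxPolyN(hull,4,ensure_convex=True)[0] if hasattr(cv2,'approxPolyN') else cv2.boxPoints(cv2.minAreaRect(pts))
    P=np.array([pt('top0.png',u,v,8)[:2] for u,v in ap.reshape(-1,2)])
    e=np.roll(P,-1,0)-P
    print(n,ap.reshape(-1,2).tolist(),P.mean(0).round(1),np.linalg.norm(e,axis=1).round(0),np.degrees(np.arctan2(e[:,1],e[:,0])).round(1)%90)
```

```text
red [[435, 360], [367, 352], [373, 286], [438, 291]] [ 456.6 -217.9] [120. 117. 118. 122.] [83.9 84.3 86.2 85.6]
blue [[378, 266], [368, 203], [430, 194], [442, 256]] [ 624.9 -223.7] [119. 118. 119. 119.] [8.3 9.2 8.9 9.5]Traceback (most recent call last):
  File "<stdin>", line 11, in <module>
cv2.error: OpenCV(4.12.0) /io/opencv/modules/imgproc/src/convhull.cpp:143: error: (-215:Assertion failed) total >= 0 && (depth == CV_32F || depth == CV_32S) in function 'convexHull'
```

View pics/crop0.png

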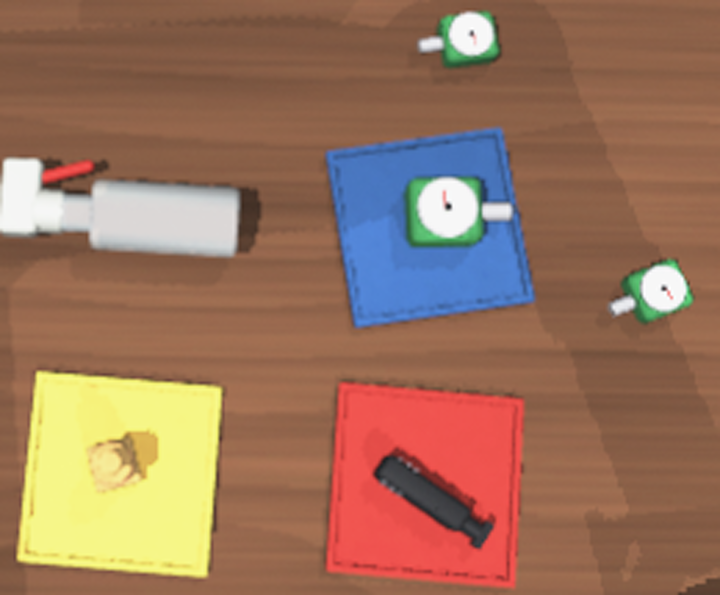

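Crop: the large gauge is confirmed in the blue tray, with its dial at crop (448,207) and stem to the right. The puller's ribbed end is at crop (385,470) and its tip at (487,533). The coupler is at crop (117,462). Next I'll locate them all.

```bash
cat >> h.py <<'E'
def cp(u,v,z): return pt('top0.png',250+(u+.5)/2.769-.5,148+(v+.5)/2.767-.5,z)
E
python3 - <<'E'
from h import *
t={'yellow':[(37,372),(222,384),(207,577),(18,562)],'red':[(340,383),(524,398),(515,586),(327,572)],'blue':[(328,152),(501,128),(533,300),(356,327)]}
for n,c in t.items():
    P=np.array([cp(*q,8)[:2] for q in c]);e=np.roll(P,-1,0)-P
    print(n,P.mean(0).round(1),np.linalg.norm(e,axis=1).round(),np.degrees(np.arctan2(e[:,1],e[:,0])).round(1)%90)
P=np.array([pt('top0.png',*q,8)[:2] for q in [(125.5,283),(194,282),(193,351.5),(124,352)]]);e=np.roll(P,-1,0)-P;print('white',P.mean(0).round(1),np.linalg.norm(e,axis=1).round())
for n,q in dict(dial=(448,207,31),stem=(511,211,14),ribs=(383,468,26),hend=(466,520,26),tip=(487,533,20),coup_top=(112,460,62),coup_foot=(117,470,10)).items(): print(n,cp(*q).round(1))
E
```

```text
yellow [460.7 -22.3] [121. 123. 120. 121.] [86.9 85.9 86.1 86.1]
red [ 455.5 -218.7] [120. 120. 120. 121.] [85.9 85.3 86.3 85.6]
blue [ 625.1 -224.2] [119. 119. 119. 120.] [8.9 8.4 9.3 8.4]
white [461.1 216.4] [123. 122. 121. 121.]
dial [ 632.8 -232.3   31. ]
stem [ 634.4 -277.5   14. ]
ribs [ 464.7 -188.1   26. ]
hend [ 432.9 -239.8   26. ]
tip [ 424.9 -254.1   20. ]
coup_top [466.7 -19.2  62. ]
coup_foot [462.2 -19.8  10. ]
```

```bash
python3 -m crank '[[[0,0,1],[0,0,0],-1],[[0,0,1],[0,0,0],-1],[[0,0,1],[0,0,0],-1],[[0,0,0],[0.63,-1,0],-1],[[0,0,0],[0.63,-1,0],-1],[[0,0,0],[0.63,-1,0],-1],[[0,0,0],[0.63,-1,0],-1],[[0,0,0],[0.63,-1,0],-1],[[0,0,0],[0.63,-1,0],-1],[[0,0,0],[0.63,-1,0],-1],[[0,0,0],[0.63,-1,0],-1],[[0,0,0],[0.63,-1,0],-1]]' 40; python3 -m crank '[[[0,0,0],[0.63,-1,0],-1],[[0,0,0],[0.63,-1,0],-1],[[0,0,0],[0.63,-1,0],-1],[[0,0,0],[0.63,-1,0],-1],[[0,0,0],[0.63,-1,0],-1],[[0,0,0],[0.63,-1,0],-1],[[0,0,0],[0.63,-1,0],-1],[[0,0,0],[0.63,-1,0],-1],[[0,0,0],[0.63,-1,0],-1],[[0,0,0],[0.4,-0.2,0],-1],[[0,0,0],[0,0,0],-1],[[0,0,0],[0,0,0],-1]]'
python3 - <<'E'
from h import *
cam('wrist','w1.png');p,M=tool();print(p,M.round(3).tolist())
E
```

```text
time_s: 1.6
tcp_pos: [303.5, -273.9, 197.4]
orientation: [1.0, -0.001, -0.0, -0.0]
ft_force: [1.0, 0.2, -0.5]
opening: 1.0
finger_force: 0.0
time_s: 3.1
tcp_pos: [455.0, -46.0, 197.5]
orientation: [1.0, -0.002, -0.0, 0.0]
ft_force: [-0.4, -0.4, -0.3]
opening: 1.002
finger_force: 0.0
[454.91776419 -46.07700611 197.58311233] [[1.0, -0.003, -0.001], [-0.003, -1.0, -0.0], [-0.001, 0.0, -1.0]]
```

View pics/w1.png

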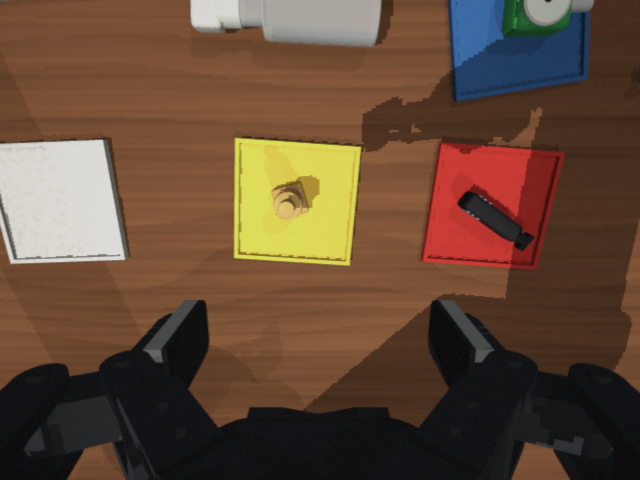

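The wrist view shows the coupler's nipple top at (287,209) in the yellow tray, whose corners are (235,138), (361,146), (351,266), (234,260). The puller runs from about (463,200) to (529,243).

Run:
```python
from h import *
P=np.array([pt('w1.png',*q,8)[:2] for q in [(235,138),(361,146),(351,266),(234,260)]]);print(P.mean(0))
print('coup',pt('w1.png',287,209,62),pt('w1.png',290.5,203,46))
print('white',pt('w1.png',56,203,8),'pull',pt('w1.png',462,199,26),pt('w1.png',519,239,26))
```

```text
[459.73364698 -22.67110994]
coup [465.75850201 -18.86807541  62.        ] [468.25063106 -20.77964796  46.        ]
white [462.73653938 216.16495768   8.        ] pull [ 468.254687   -181.61640098   26.        ] [ 428.88163315 -241.27696124   26.        ]
```

```bash
python3 -m crank '[[[0,0,0],[0.45,-0.58,0],-1],[[0,0,0],[0,-0.5,0.5],-1],[[0,0,0],[0,0,1],-1],[[0,0,0],[0,0,1],-1],[[0,0,0],[0,0,1],-1],[[0,0,0],[0,0,1],-1],[[0,0,0],[0,0,1],-1],[[0,0,0],[0,0,0.8],-1],[[0,0,0],[0,0,0.5],-1],[[0,0,0],[0,0,0.4],-1],[[0,0,0],[0,0,0],-1],[[0,0,0],[0,0,0],0]]' 40; python3 -m crank '[[[0,0,0],[0,0,0],1],[[0,0,0],[0,0,0],1],[[0,0,0],[0,0,0],1],[[0,0,0],[0,0,0],1],[[0,0,0],[0,0,0],1],[[0,0,0],[0,0,0],1]]' 40
```

```text
time_s: 4.65
tcp_pos: [467.5, -18.4, 18.2]
orientation: [1.0, -0.001, 0.001, 0.0]
ft_force: [0.3, 0.4, 0.3]
opening: 0.818
finger_force: 0.0
time_s: 5.4
tcp_pos: [467.2, -18.4, 18.1]
orientation: [1.0, -0.001, 0.0, 0.0]
ft_force: [-0.8, -0.1, 4.9]
opening: 0.142
finger_force: 39.1
```

Run:
```python
from h import *
cam('wrist','w2.png');print(r.sense()['opening'])
im=cv2.imread('pics/w2.png');cv2.imwrite('pics/w2c.png',cv2.resize(im[180:430,170:470],(720,600)))
```

```text
0.13845827690566595
```

View pics/w2c.png

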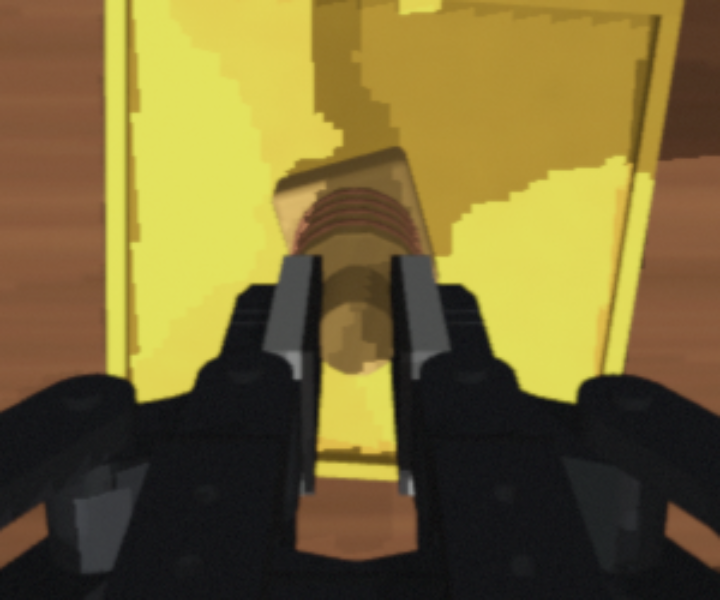

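The fingers are on the nipple (crop 355,330) instead of the sleeve, because the pads ride higher when partly open. I'll open, go 8 mm lower and close again.

```bash
python3 -m crank '[[[0,0,0],[0,0,0],-0.6],[[0,0,0],[0,0,0],-0.6],[[0,0,0],[0,0,0],-0.6],[[0,0,0],[0,0,0],-0.6],[[0,0,0],[0,0,0.18],-0.6],[[0,0,0],[0,0,0.18],-0.6],[[0,0,0],[0,0,0],-0.6]]' 30; python3 -m crank '[[[0,0,0],[0,0,0],0.3],[[0,0,0],[0,0,0],0.3],[[0,0,0],[0,0,0],1],[[0,0,0],[0,0,0],1],[[0,0,0],[0,0,0],1],[[0,0,0],[0,0,0],1]]' 40
python3 - <<'E'
from h import *
cam('wrist','w3.png')
im=cv2.imread('pics/w3.png');cv2.imwrite('pics/w3c.png',cv2.resize(im[180:430,170:470],(480,400)))
E
```

```text
time_s: 6.32
tcp_pos: [466.3, -18.4, 8.1]
orientation: [1.0, -0.001, -0.001, -0.0]
ft_force: [0.2, -0.5, 0.1]
opening: 0.8
finger_force: 0.0
time_s: 7.08
tcp_pos: [467.1, -18.4, 9.1]
orientation: [1.0, -0.001, 0.0, 0.0]
ft_force: [-0.8, 1.1, 6.1]
opening: 0.264
finger_force: 39.2
```

View pics/w3c.png

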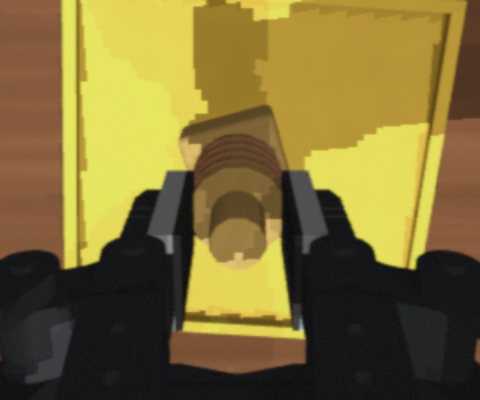

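The pads now hold the sleeve, with the foot below them at crop (235,120). Lift and carry to white.

```bash
python3 -m crank '[[[0,0,0],[0,0,-0.4],1],[[0,0,0],[0,0,-0.6],1],[[0,0,0],[0,0,-1],1],[[0,0,0],[0,0,-0.5],1],[[0,0,0],[0,-0.4,0],1],[[0,0,0],[-0.22,-1,0],1],[[0,0,0],[0,-1,0],1],[[0,0,0],[0,-1,0],1],[[0,0,0],[0,-1,0],1],[[0,0,0],[0,-1,0],1],[[0,0,0],[0,-1,0],1],[[0,0,0],[0,-1,0],1]]' 40; python3 -m crank '[[[0,0,0],[0,-1,0],1],[[0,0,0],[0,-0.7,0],1],[[0,0,0],[0,-0.3,0],1],[[0,0,0],[0,0,0.6],1],[[0,0,0],[0,0,0.8],1],[[0,0,0],[0,0,0.6],1],[[0,0,0],[0,0,0.2],1],[[0,0,0],[0,0,0.15],1],[[0,0,0],[0,0,0],1]]'
```

```text
time_s: 8.62
tcp_pos: [458.7, 80.2, 77.0]
orientation: [0.998, 0.058, -0.002, -0.038]
ft_force: [-0.2, -0.1, -1.0]
opening: 0.264
finger_force: 39.3
time_s: 9.75
tcp_pos: [455.7, 106.4, 22.9]
orientation: [0.996, 0.076, -0.004, -0.05]
ft_force: [0.0, 0.0, -1.3]
opening: 0.265
finger_force: 39.3
```

Run:
```python
from h import *
print(np.round(r.sense()['joint_pos'],3)); p,M=tool();print(p,M.round(3).tolist())
```

```text
[ 0.153  0.316 -0.572  0.682  0.101  3.141]
[455.67777101 106.41270605  22.87170222] [[0.988, 0.152, -0.016], [0.153, -0.983, 0.1], [-0.0, -0.101, -0.995]]
```

Joint 6 is at its limit, which tilted the tool. I'll lift, level and turn the tool to yaw 90°, well inside the range.

```bash
python3 -m crank '[[[0,0,0],[0,0,-0.8],1],[[0,0,0],[0,0,-0.8],1],[[0,0,-1],[0,0,-0.6],1],[[0,0,-1],[0,0,0],1],[[-0.96,0,0],[0,0,0],1],[[0,0,-1],[0,0,0],1],[[0,0,-1],[0,0,0],1],[[0,0,-1],[0,0,0],1],[[0,0,-1],[0,0,0],1],[[0,0,-1],[0,0,0],1],[[0,0,-1],[0,0,0],1],[[0,0,-1],[0,0,0],1]]' 40
python3 - <<'E'
from h import *
print(np.round(r.sense()['joint_pos'],3)); p,M=tool();print(p,M.round(3).tolist(),np.degrees(np.arctan2(M[1,0],M[0,0])),(R.from_matrix(M).inv()*R.from_matrix([[0,1,0],[1,0,0],[0,0,-1]])).as_rotvec()*180/np.pi/6)
E
```

```text
time_s: 11.25
tcp_pos: [456.7, 101.1, 78.0]
orientation: [0.853, 0.522, 0.01, 0.003]
ft_force: [-0.0, 0.6, -1.8]
opening: 0.262
finger_force: 39.5
[ 2.17e-01  2.36e-01 -5.08e-01  8.05e-01  2.00e-03  2.26e+00]
[456.66478043 101.05577725  77.99829668] [[0.455, 0.89, 0.021], [0.89, -0.455, 0.006], [0.015, 0.016, -1.0]] 62.92289854236254 [ 0.17890236 -0.10441703 -4.51377693]
```

```bash
python3 -m crank '[[[0.06,0,-0.9],[0,0,0],1],[[0.06,0,-0.9],[0,0,0],1],[[0.06,0,-0.9],[0,0,0],1],[[0,0,-0.9],[0,0,0],1],[[0,0,-0.91],[0,0,0],1],[[0,0,0],[0.6,0.18,0],1],[[0,0,0],[1,0,0],1],[[0,0,0],[1,0,0],1],[[0,0,0],[1,0,0],1],[[0,0,0],[0.7,0,0],1],[[0,0,0],[0.3,0,0],1],[[0,0,0],[0,0,0],1]]' 40
python3 - <<'E'
from h import *
p,M=tool();print(p,(R.from_matrix(M).inv()*R.from_matrix([[0,1,0],[1,0,0],[0,0,-1]])).as_rotvec()*180/np.pi/6)
cam('wrist','w4.png')
E
```

```text
time_s: 12.75
tcp_pos: [461.2, 216.1, 78.7]
orientation: [0.708, 0.706, 0.005, -0.003]
ft_force: [0.1, -0.3, -0.6]
opening: 0.265
finger_force: 39.6
[461.220155   216.14910586  78.70650982] [ 0.0168963  -0.11063581 -0.03210716]
```

View pics/w4.png

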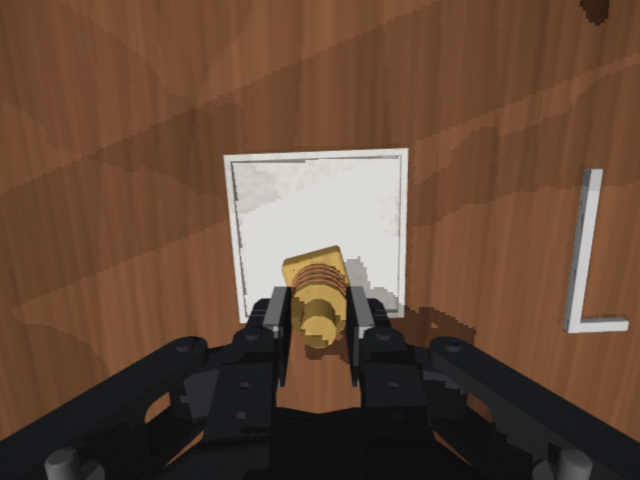

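The coupler is held upright above the white tray (tray corners (226,157), (407,149), (404,316), (240,322)). I'll set it down.

```bash
python3 -m crank '[[[0,-0.11,0],[0,0,0.6],1],[[0,0,0],[0,0,0.8],1],[[0,0,0],[0,0,0.7],1],[[0,0,0],[0,0,0.35],1],[[0,0,0],[0,0,0.2],1],[[0,0,0],[0,0,0.08],1],[[0,0,0],[0,0,0],1]]' 40
```

```text
time_s: 13.68
tcp_pos: [461.7, 216.2, 10.8]
orientation: [0.708, 0.706, 0.001, 0.001]
ft_force: [-0.0, 0.4, -1.1]
opening: 0.267
finger_force: 39.5
```

```bash
python3 -m crank '[[[0,0,0],[0,0,0.05],1],[[0,0,0],[0,0,0.03],1],[[0,0,0],[0,0,0],1]]' 40
```

```text
time_s: 14.05
tcp_pos: [461.8, 216.3, 9.1]
orientation: [0.708, 0.706, 0.001, 0.001]
ft_force: [-0.7, -0.8, 3.5]
opening: 0.258
finger_force: 40.2
```

Contact, so release and rise, then travel to the puller.

```bash
python3 -m crank '[[[0,0,0],[0,0,0],0.3],[[0,0,0],[0,0,0],-0.2],[[0,0,0],[0,0,0],-1],[[0,0,0],[0,0,0],-1],[[0,0,0],[0,0,-0.5],-1],[[0,0,0],[0,0,-1],-1],[[0,0,0],[0,0,-1],-1],[[0,0,0],[0,0,-1],-1],[[0,0,0],[-0.3,0,-1],-1],[[0,0,0],[-1,0,-1],-1],[[0,0,0],[-1,0,-0.5],-1],[[0,0,0],[-1,0,0],-1]]' 40; python3 -m crank '[[[0,0,0],[-1,0,0],-1],[[0,0,0],[-1,0,0],-1],[[0,0,0],[-1,0,0],-1],[[0,0,0],[-1,0,0],-1],[[0,0,0],[-1,0,0],-1],[[0,0,0],[-1,0,0],-1],[[0,0,0],[-1,0,0],-1],[[0,0,0],[-1,0,0],-1],[[0,0,0],[-1,-0.3,0],-1],[[0,0,0],[-1,-0.26,0],-1],[[0,0,0],[0,0,0],-1],[[0,0,0],[0,0,0],-1]]'
python3 - <<'E'
from h import *
cam('wrist','w5.png');cam('scene','s5.png');p,M=tool();print(p,M.round(3).tolist())
E
```

```text
time_s: 15.55
tcp_pos: [461.9, 133.2, 160.8]
orientation: [0.708, 0.706, 0.002, 0.001]
ft_force: [-0.2, 0.3, -0.1]
opening: 0.999
finger_force: 0.0
time_s: 17.05
tcp_pos: [446.1, -116.0, 158.8]
orientation: [0.708, 0.706, 0.001, 0.001]
ft_force: [-0.4, -0.1, -0.1]
opening: 1.0
finger_force: 0.0
[ 446.06608573 -115.69201265  158.59921513] [[0.003, 1.0, 0.002], [1.0, -0.003, 0.001], [0.001, 0.002, -1.0]]
```

View pics/w5.png

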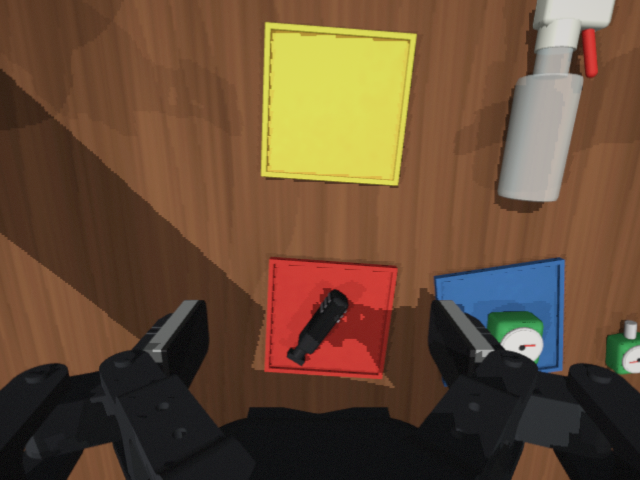

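The puller is in view: ribbed end at (338,297), handle end at (307,345), tip at (297,357). The yellow tray is empty.

Run:
```python
from h import *
P=np.array([pt('w5.png',*q,8)[:2] for q in [(266,24),(416,34),(398,186),(262,178)]]);print('yellow',P.mean(0))
P=np.array([pt('w5.png',*q,8)[:2] for q in [(269,258),(397,267),(384,377),(265,372)]]);print('red',P.mean(0))
a,b,t=pt('w5.png',338,295,28)[:2],pt('w5.png',307,344,26)[:2],pt('w5.png',297,358,18)[:2]
for q in(b,t): print(a,q,np.linalg.norm(q-a),np.degrees(np.arctan2(*(q-a)[::-1])))
u=(t-a)/np.linalg.norm(t-a);print('origin',a+34*u, t-47*u)
im=cv2.imread('pics/w5.png');cv2.imwrite('pics/w5c.png',cv2.resize(im[250:390,250:420],(680,560),interpolation=cv2.INTER_CUBIC))
```

```text
yellow [461.29590975 -22.96940218]
red [ 456.4984188  -217.81415854]
[ 464.03941743 -181.69055012] [ 435.58214351 -232.15110894] 57.931722182779936 -119.42086079931745
[ 464.03941743 -181.69055012] [ 425.39088241 -252.2092677 ] 80.41516516869252 -118.72541417858031
origin [ 447.69859182 -211.50627447] [ 447.97967076 -210.99341346]
```

View pics/w5c.png

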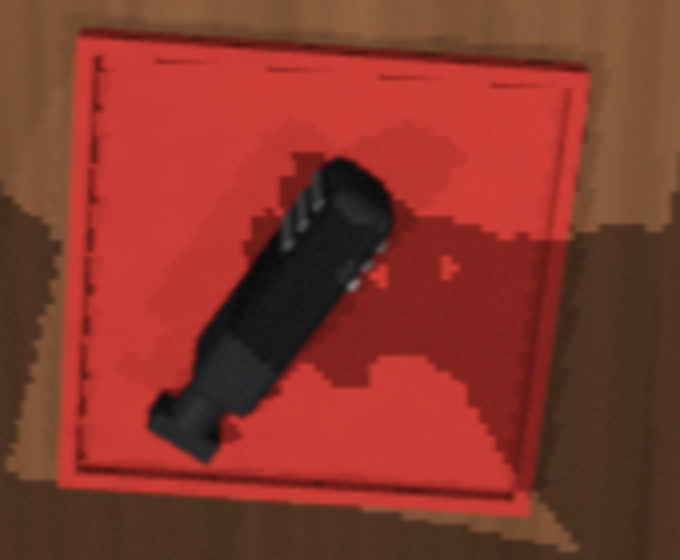

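```bash
python3 -m crank '[[[0,0,0],[-1,0.08,0],-1],[[0,0,0],[-1,0,0],-1],[[0,0,0],[-1,0,0],-1],[[0,0,0],[-0.6,0,0],-1],[[0,0,0],[-0.29,0,0],-1],[[0,0,1],[0,0,0],-1],[[0,0,1],[0,0,0],-1],[[0,0,1],[0,0,0],-1],[[0,0,1],[0,0,0],-1],[[0,0,1],[0,0,1],-1],[[0,0,0.08],[0,0,1],-1],[[0,0,0],[0,0,1],-1]]' 40; python3 -m crank '[[[0,0,0],[0,0,1],-1],[[0,0,0],[0,0,1],-1],[[0,0,0],[0,0,0.6],-1],[[0,0,0],[0,0,0.4],-1],[[0,0,0],[0,0,0.1],-1],[[0,0,0],[0,0,0],-1]]'
python3 - <<'E'
from h import *
cam('wrist','w6.png');p,M=tool();print(p,np.degrees(np.arctan2(M[1,0],M[0,0])))
im=cv2.imread('pics/w6.png');cv2.imwrite('pics/w6c.png',im[140:480,100:540])
E
```

```text
time_s: 18.65
tcp_pos: [447.8, -212.9, 82.7]
orientation: [0.869, 0.495, 0.001, 0.0]
ft_force: [0.1, 0.4, 0.7]
opening: 0.999
finger_force: 0.0
time_s: 19.4
tcp_pos: [448.1, -213.6, 6.1]
orientation: [0.869, 0.495, 0.001, 0.0]
ft_force: [0.3, 0.6, 0.4]
opening: 1.002
finger_force: 0.0
[ 448.25707704 -213.7141165     6.30816774] 59.3161058757953
```

View pics/w6c.png

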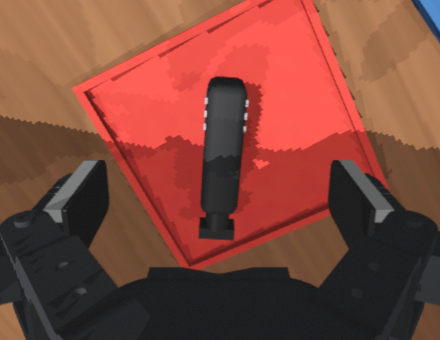

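The puller lies centred between the open fingers (handle at crop (223,140), tip at (217,235)). I'll close on it.

```bash
python3 -m crank '[[[0,0,0],[0,0,0],0],[[0,0,0],[0,0,0],0.5],[[0,0,0],[0,0,0],0.5],[[0,0,0],[0,0,0],1],[[0,0,0],[0,0,0],1],[[0,0,0],[0,0,0],1],[[0,0,0],[0,0,0],1]]' 35
```

```text
time_s: 20.32
tcp_pos: [447.7, -213.6, 5.8]
orientation: [0.869, 0.495, 0.001, 0.0]
ft_force: [-0.2, -0.3, 1.3]
opening: 0.001
finger_force: 0.0
```

Run:
```python
from h import *
cam('wrist','w7.png');cam('scene','s7.png')
im=cv2.imread('pics/w7.png');a=cv2.resize(im[140:480,100:540],(388,300))
b=cv2.resize(cv2.imread('pics/s7.png')[90:300,200:440],(400,350));
o=np.zeros((350,790,3),np.uint8);o[:300,:388]=a;o[:,390:]=b;cv2.imwrite('pics/w7c.png',o)
c=r.read_camera('wrist');he=np.array(c['hand_eye']);print(he.round(3).tolist())
for z in (0,-19):
    q=np.linalg.inv(he)@[0,0,z,1];print(cv2.projectPoints(q[:3].reshape(1,3),np.zeros(3),np.zeros(3),np.array(c['camera_matrix']),np.array([c['k1'],0,0,0.]))[0])
```

```text
[[0.0, -0.964, -0.268, 68.411], [1.0, 0.0, 0.0, -0.414], [-0.0, -0.268, 0.964, -176.342], [0.0, 0.0, 0.0, 1.0]]
[[[318.79787519 279.26295851]]]
[[[318.88212304 294.29115222]]]
```

View pics/w7c.png

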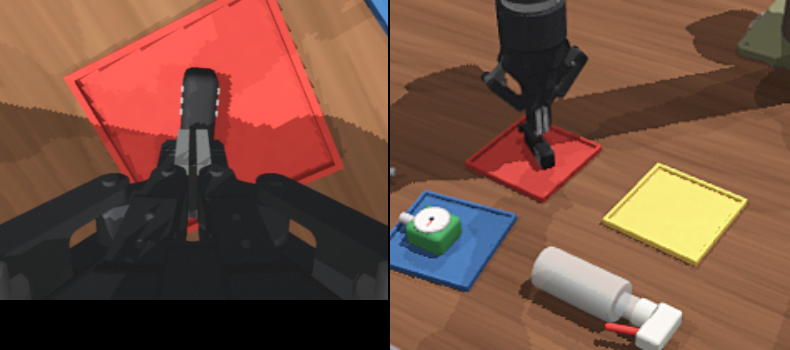

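The fingers shut on top of the puller (left panel (197,130)), so the tips sit about 25 mm above the reported TCP. I'll open, lower about 22 mm and close again, watching the force.

```bash
python3 -m crank '[[[0,0,0],[0,0,0],-1],[[0,0,0],[0,0,0],-1],[[0,0,0],[0,0,0],-1],[[0,0,0],[0,0,0],-1],[[0,0,0],[0,0,0],-1],[[0,0,0],[0,0,0.3],-1],[[0,0,0],[0,0,0.3],-1],[[0,0,0],[0,0,0.2],-1],[[0,0,0],[0,0,0],-1]]' 30;  python3 -m crank '[[[0,0,0],[0,0,0],0],[[0,0,0],[0,0,0],0.5],[[0,0,0],[0,0,0],0.5],[[0,0,0],[0,0,0],0.5],[[0,0,0],[0,0,0],0.5]]' 30
```

```text
time_s: 21.6
tcp_pos: [447.2, -213.3, -14.9]
orientation: [0.869, 0.495, 0.0, -0.0]
ft_force: [0.0, 0.4, 0.0]
opening: 0.994
finger_force: 0.0
time_s: 22.22
tcp_pos: [448.0, -213.7, -14.0]
orientation: [0.869, 0.495, 0.001, 0.0]
ft_force: [0.2, -0.6, -0.3]
opening: 0.247
finger_force: 0.2
```

```bash
python3 -m crank '[[[0,0,0],[0,0,0],1],[[0,0,0],[0,0,0],1],[[0,0,0],[0,0,0],1],[[0,0,0],[0,0,0],1]]' 30; python3 -m crank '[[[0,0,0],[0,0,-0.4],1],[[0,0,0],[0,0,-0.6],1],[[0,0,0],[0,0,-1],1],[[0,0,0],[0,0,0],1]]'
python3 - <<'E'
from h import *
cam('wrist','w8.png');p,M=tool();print(p,np.degrees(np.arctan2(M[1,0],M[0,0])))
cv2.imwrite('pics/w8c.png',cv2.imread('pics/w8.png')[140:440,120:520])
E
```

```text
time_s: 22.72
tcp_pos: [448.1, -213.7, -13.9]
orientation: [0.869, 0.495, 0.001, 0.001]
ft_force: [-0.1, -0.3, 4.2]
opening: 0.204
finger_force: 29.9
time_s: 23.22
tcp_pos: [449.0, -214.3, 37.4]
orientation: [0.869, 0.495, 0.002, 0.002]
ft_force: [0.6, -0.7, -0.3]
opening: 0.201
finger_force: 29.5
[ 448.13837924 -213.87539945   36.33555335] 59.30374171419747
```

View pics/w8c.png

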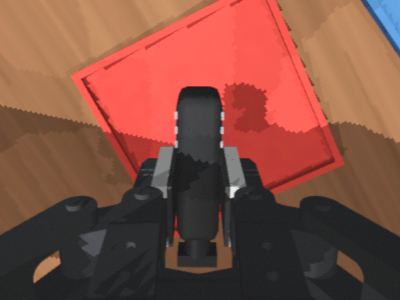

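The puller is held flat and square between the pads, with its ribbed end at full-image (320,228).

Run:
```python
from h import *
d=np.load('pics/w8.png.npz')
p=np.array([448.14,-213.88]);y=np.radians(59.3);u=np.array([np.cos(y),np.sin(y)])  # tool x; ribs end is +tool x side
for z in(74,78):
    e=pt('w8.png',320,229,z)[:2];print('ribs end along tool x',(e-p)@u)
off=np.array([0,0])
Tm=np.array([[np.cos(y),np.sin(y)],[np.sin(y),-np.cos(y)]])
print('tcp->yellow in tool units',Tm.T@(np.array([461,-22.6])-p)/25)
```

```text
ribs end along tool x 35.04146469927149
ribs end along tool x 35.99099546268148
tcp->yellow in tool units [ 6.84152498 -3.46395797]
```

```bash
python3 -m crank '[[[0,0,0],[0.4,-0.2,-0.3],1],[[0,0,0],[0.9,-0.46,0],1],[[0,0,0],[0.9,-0.46,0],1],[[0,0,0],[0.9,-0.46,0],1],[[0,0,0],[0.9,-0.46,0],1],[[0,0,0],[0.9,-0.46,0],1],[[0,0,0],[0.9,-0.46,0],1],[[0,0,0],[0.7,-0.35,0],1],[[0,0,0],[0.3,-0.15,0],1],[[0,0,0],[0,0,0],1],[[0,0,0],[0,0,0.6],1],[[0,0,0],[0,0,0.8],1]]'; python3 -m crank '[[[0,0,0],[0,0,0.5],1],[[0,0,0],[0,0,0.25],1],[[0,0,0],[0,0,0.1],1],[[0,0,0],[0,0,0],1]]'
```

```text
time_s: 24.78
tcp_pos: [460.7, -24.0, 8.4]
orientation: [0.869, 0.494, 0.001, 0.001]
ft_force: [0.2, -0.3, -0.7]
opening: 0.203
finger_force: 29.4
time_s: 25.28
tcp_pos: [460.4, -23.4, -12.7]
orientation: [0.869, 0.495, 0.001, 0.0]
ft_force: [0.0, 0.1, 0.3]
opening: 0.199
finger_force: 29.5
```

```bash
python3 -m crank '[[[0,0,0],[0,0,0.05],1],[[0,0,0],[0,0,0],1],[[0,0,0],[0,0,0],0.4],[[0,0,0],[0,0,0],0],[[0,0,0],[0,0,0],-0.5],[[0,0,0],[0,0,0],-0.5],[[0,0,0],[0,0,-0.5],-1],[[0,0,0],[0,0,-1],-1],[[0,0,0],[0,0,-1],-1],[[0,0,0],[0,0,-1],-1],[[0,0,0],[0,0,-1],-1],[[0,0,0],[0,0,-1],-1]]'; python3 -m crank '[[[0,0,-1],[0,0,-1],-1],[[0,0,-1],[0,0,0],-1],[[0,0,-1],[0,0,0],-1],[[0,0,-1],[0,0,0],-1],[[0,0,-1],[0,0,0],-1],[[0,0,-0.12],[0,0,0],-1],[[0,0,0],[-0.6,0.6,0],-1],[[0,0,0],[-1,0.8,0],-1],[[0,0,0],[-1,0.8,0],-1],[[0,0,0],[-1,0.8,0],-1],[[0,0,0],[-1,0.8,0],-1],[[0,0,0],[-0.6,0.8,0],-1]]';  python3 -m crank '[[[0,0,0],[-0.6,0.8,0],-1],[[0,0,0],[0,0.5,0],-1],[[0,0,0],[0,0,0],-1]]'
python3 - <<'E'
from h import *
cam('wrist','w9.png');p,M=tool();print(p,np.degrees(np.arctan2(M[1,0],M[0,0])))
a=cv2.imread('pics/w9.png');_,_,_,_=cam('top','t9.png');b=cv2.imread('pics/t9.png')
o=np.zeros((520,780,3),np.uint8);o[:390,:520]=cv2.resize(a[120:480,80:560],(520,390));o[:260,520:]=cv2.resize(b[270:370,240:340],(260,260),interpolation=cv2.INTER_CUBIC);o[260:520,520:]=cv2.resize(b[265:375,100:210],(260,260),interpolation=cv2.INTER_CUBIC)
cv2.imwrite('pics/w9c.png',o)
E
```

```text
time_s: 26.78
tcp_pos: [459.9, -23.3, 125.1]
orientation: [0.869, 0.495, 0.001, 0.0]
ft_force: [0.6, -0.1, -0.4]
opening: 0.999
finger_force: 0.0
time_s: 28.28
tcp_pos: [576.3, -155.7, 148.5]
orientation: [0.708, 0.706, 0.001, 0.001]
ft_force: [-0.2, 0.3, 0.2]
opening: 1.0
finger_force: 0.0
time_s: 28.65
tcp_pos: [608.2, -168.3, 148.2]
orientation: [0.707, 0.707, 0.001, 0.0]
ft_force: [-0.0, -0.1, 0.3]
opening: 1.0
finger_force: 0.0
[ 607.30603798 -167.98289088  148.26339882] 90.02650050325464
```

View pics/w9c.png

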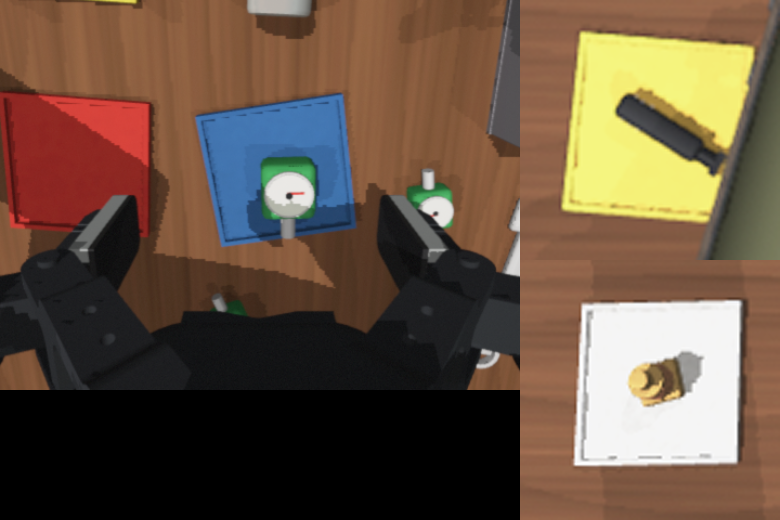

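The puller lies centred in yellow and the coupler stands in white. The gauge dial is at panel (289,195) with its stem pointing down at (288,235). A small gauge is nearby at panel (432,208).

Run:
```python
from h import *
f=lambda u,v,z:pt('w9.png',80+u/1.0833,120+v/1.0833,z)[:2]
print('dial',f(289,195,35),'sides',f(261.5,180,32),f(317.5,180,32),'stem',f(288,236,24))
print('blue',np.mean([f(*q,8) for q in[(197,117),(343,95),(355,226),(221,245)]],0),'red',np.mean([f(*q,8) for q in[(3,93),(150,103),(148,235),(12,225)]],0))
print('small',f(410,190,22),f(455,190,22))
print('cam top',cp(448,207,35))
```

```text
dial [ 632.74839401 -230.86013024] sides [ 611.18643115 -219.46525178] [ 655.07419953 -219.47368428] stem [ 633.64370796 -273.13393919]
blue [ 626.14995601 -223.67433909] red [ 457.6900141  -217.66588511]
small [ 732.6490357  -232.35274894] [ 769.50189986 -232.3773589 ]
cam top [ 631.86965126 -231.52415423   35.        ]
```

```bash
python3 -m crank '[[[0,0,0],[-0.8,0.3,0],-1],[[0,0,0],[-0.9,0.4,0],-1],[[0,0,0],[-0.6,0.22,0],-1],[[0,0,0],[-0.23,0.1,0],-1],[[0,0,0],[0,0,0.6],-1],[[0,0,0],[0,0,1],-1],[[0,0,0],[0,0,1],-1],[[0,0,0],[0,0,1],-1],[[0,0,0],[0,0,1],-1],[[0,0,0],[0,0,0.8],-1],[[0,0,0],[0,0,0.5],-1],[[0,0,0],[0,0,0.4],-1]]' 40; python3 -m crank '[[[0,0,0],[0,0,0.3],-1],[[0,0,0],[0,0,0],-1]]'
```

```text
time_s: 30.25
tcp_pos: [632.8, -230.8, -9.8]
orientation: [0.707, 0.707, 0.001, 0.0]
ft_force: [0.7, -0.1, 0.3]
opening: 0.999
finger_force: 0.0
time_s: 30.5
tcp_pos: [633.0, -231.3, -16.7]
orientation: [0.707, 0.707, 0.001, 0.0]
ft_force: [0.1, -0.3, 0.4]
opening: 1.002
finger_force: 0.0
```

```bash
python3 -m crank '[[[0,0,0],[0,0,0],-0.4],[[0,0,0],[0,0,0],0],[[0,0,0],[0,0,0],0.4],[[0,0,0],[0,0,0],1],[[0,0,0],[0,0,0],1],[[0,0,0],[0,0,0],1],[[0,0,0],[0,0,0],1]]' 40;  python3 -m crank '[[[0,0,0],[0,0,-0.3],1],[[0,0,0],[0,0,-0.7],1],[[0,0,0],[0,0,-1],1],[[0,0,0],[0,0,-0.4],1],[[0,0,0],[0,0,0],1]]'
python3 - <<'E'
from h import *
cam('wrist','w10.png');p,M=tool();print(p,np.degrees(np.arctan2(M[1,0],M[0,0])))
im=cv2.imread('pics/w10.png');h=cv2.cvtColor(im,cv2.COLOR_BGR2HSV)
m=cv2.inRange(h,(0,0,170),(180,60,255));g=cv2.inRange(h,(45,100,40),(80,255,255))
for nm,k in(('w',m),('g',g)):
    n,l,s,c=cv2.connectedComponentsWithStats(k)
    for i in range(1,n):
        if s[i,4]>250:print(nm,s[i],c[i].round(1))
E
```

```text
time_s: 31.38
tcp_pos: [634.0, -231.7, -15.6]
orientation: [0.707, 0.707, 0.001, 0.001]
ft_force: [-0.3, 0.2, 5.0]
opening: 0.5
finger_force: 42.8
time_s: 32.0
tcp_pos: [634.0, -231.7, 44.8]
orientation: [0.707, 0.707, 0.001, 0.001]
ft_force: [0.6, 0.4, -1.6]
opening: 0.505
finger_force: 42.2
[ 633.16954938 -231.44472659   43.70629148] 90.02493357685327
w [508 239  16  27 389] [515.4 252.2]
w [ 499  274   53   49 1901] [525.3 297.8]
w [ 270  278  100   92 6847] [318.9 323.4]
w [ 601  283   39  139 2110] [626.  367.8]
w [313 372   9  34 271] [317.4 388.1]
g [ 262  249  113  123 5179] [317.8 288.4]
g [ 483  257   67   68 1788] [506.2 283.4]
```

Run:
```python
from h import *
g=pt('w10.png',319.5,324,94)[:2];print(g,(np.array([456.6,-218.0])-g)[::-1]/25)
```

```text
[ 634.41530071 -230.70834242] [ 0.5083337  -7.11261203]
```

```bash
python3 -m crank '[[[0,0,0],[0.12,-0.6,0],1],[[0,0,0],[0.1,-1,0],1],[[0,0,0],[0.1,-1,0],1],[[0,0,0],[0.1,-1,0],1],[[0,0,0],[0.1,-1,0],1],[[0,0,0],[0,-1,0],1],[[0,0,0],[0,-1,0],1],[[0,0,0],[0,-0.5,0],1],[[0,0,0],[0,0,0],1],[[0,0,0],[0,0,0.6],1],[[0,0,0],[0,0,0.8],1],[[0,0,0],[0,0,0.6],1]]' ;  python3 -m crank '[[[0,0,0],[0,0,0.25],1],[[0,0,0],[0,0,0.1],1],[[0,0,0],[0,0,0],1]]'
```

```text
time_s: 33.55
tcp_pos: [457.2, -218.8, -7.4]
orientation: [0.707, 0.707, 0.001, 0.001]
ft_force: [0.1, -0.5, -1.3]
opening: 0.5
finger_force: 42.2
time_s: 33.92
tcp_pos: [456.4, -218.8, -15.1]
orientation: [0.707, 0.707, 0.001, 0.001]
ft_force: [0.4, 0.1, -0.7]
opening: 0.507
finger_force: 42.2
```

```bash
python3 -m crank '[[[0,0,0],[0,0,0.05],1],[[0,0,0],[0,0,0],1],[[0,0,0],[0,0,0],0],[[0,0,0],[0,0,0],-0.5],[[0,0,0],[0,0,0],-1],[[0,0,0],[0,0,0],-1],[[0,0,0],[0,0,-0.5],-1],[[0,0,0],[0,0,-1],-1],[[0,0,0],[0,0,-1],-1],[[0,0,0],[0,0,-1],-1],[[0,0,0],[0,0,-1],-1],[[0,0,0],[0,0,-1],-1]]'; python3 -m crank '[[[0,0,0],[0.6,0.2,0],-1],[[0,0,0],[1,0,0],-1],[[0,0,0],[1,0,0],-1],[[0,0,0],[1,0,0],-1],[[0,0,0],[1,0,0],-1],[[0,0,0],[1,0,0],-1],[[0,0,0],[1,0,0],-1],[[0,0,0],[1,0,0],-1],[[0,0,0],[1,0,0],-1],[[0,0,0],[1,0,0],-1],[[0,0,0],[1,0,0],-1],[[0,0,0],[1,0,0],-1]]'; python3 -m crank '[[[0,0,0],[1,0,0],-1],[[0,0,0],[1,0,0],-1],[[0,0,0],[0.8,0,0],-1],[[0,0,0],[0,0,0],-1],[[0,0,0],[0,0,0],-1]]'
python3 - <<'E'
from h import *
cam('wrist','w11.png');p,M=tool();print(p)
im=cv2.imread('pics/w11.png');h=cv2.cvtColor(im,cv2.COLOR_BGR2HSV)
g=cv2.inRange(h,(12,90,60),(28,255,255));w=cv2.inRange(h,(0,0,190),(180,40,255))
n,l,s,c=cv2.connectedComponentsWithStats(w);i=1+np.argmax(s[1:,4]);x,y,a,b,_=s[i];print('tray',s[i])
k=g[y:y+b,x:x+a];n,l,s,c=cv2.connectedComponentsWithStats(k)
for i in range(1,n):
    if s[i,4]>150:print(s[i][:2]+[x,y],s[i][2:],c[i]+[x,y])
cv2.imwrite('pics/w11c.png',cv2.resize(im[y-5:y+b+5,x-5:x+a+5],None,fx=3,fy=3))
from scipy.optimize import least_squares
E
```

```text
time_s: 35.42
tcp_pos: [455.6, -218.6, 122.5]
orientation: [0.707, 0.707, 0.001, 0.001]
ft_force: [0.2, -0.4, 0.1]
opening: 1.003
finger_force: 0.0
time_s: 36.92
tcp_pos: [459.3, 72.9, 120.2]
orientation: [0.707, 0.707, 0.0, -0.0]
ft_force: [0.9, -0.0, 0.7]
opening: 0.998
finger_force: 0.0
time_s: 37.55
tcp_pos: [459.6, 141.3, 120.5]
orientation: [0.707, 0.707, 0.0, 0.0]
ft_force: [0.4, -1.3, 0.6]
opening: 1.0
finger_force: 0.0
[459.76135076 141.06447038 120.59354195]
tray [  242    48   155   156 19818]
[297 106] [  49   50 1683] [321.18241236 130.8134284 ]
```

Run:
```python
from h import *
print(pt('w11.png',321.2,130.8,35),pt('w11.png',321.5,150,62))
```

```text
[461.67470616 215.65330164  35.        ] [461.6736389  203.71657819  62.        ]
```

```bash
python3 -m crank '[[[0,0,0],[1,0.08,0],-1],[[0,0,0],[1,0,0],-1],[[0,0,0],[0.7,0,0],-1],[[0,0,0],[0.3,0,0],-1],[[0,0,0],[0,0,0.6],-1],[[0,0,0],[0,0,1],-1],[[0,0,0],[0,0,1],-1],[[0,0,0],[0,0,1],-1],[[0,0,0],[0,0,0.7],-1],[[0,0,0],[0,0,0.4],-1],[[0,0,0],[0,0,0.12],-1],[[0,0,0],[0,0,0],-1]]'; python3 -m crank '[[[0,0,0],[0,0,0],0],[[0,0,0],[0,0,0],0.3],[[0,0,0],[0,0,0],1],[[0,0,0],[0,0,0],1],[[0,0,0],[0,0,0],1],[[0,0,0],[0,0,0],1],[[0,0,0],[0,0,0],1]]' 40
```

```text
time_s: 39.1
tcp_pos: [462.7, 216.4, 0.6]
orientation: [0.707, 0.707, 0.001, 0.001]
ft_force: [0.0, 0.0, -0.1]
opening: 1.001
finger_force: 0.0
time_s: 39.98
tcp_pos: [462.7, 216.6, 0.9]
orientation: [0.707, 0.707, 0.001, 0.001]
ft_force: [-1.0, -0.0, 5.3]
opening: 0.279
finger_force: 39.2
```

```bash
python3 -m crank '[[[0,0,0],[0,0,-0.4],1],[[0,0,0],[0,0,-0.8],1],[[0,0,0],[0,0,-1],1],[[0,0,0],[0,0,-1],1],[[0,0,0],[0,0,-0.8],1],[[0,0,0],[-0.4,0,0],1],[[0,0,0],[-0.8,0.3,0],1],[[0,0,0],[-1,0.4,0],1],[[0,0,0],[-1,0.4,0],1],[[0,0,0],[-1,0.4,0],1],[[0,0,0],[-1,0.4,0],1],[[0,0,0],[-1,0.4,0],1]]'; python3 -m crank '[[[0,0,0],[-1,0.4,0],1],[[0,0,0],[-1,0.4,0],1],[[0,0,0],[-1,0.4,0],1],[[0,0,0],[-1,0.4,0],1],[[0,0,0],[-1,0.4,0],1],[[0,0,0],[-1,0.4,0],1],[[0,0,0],[-1,0.4,0],1],[[0,0,0],[-1,0.4,0],1],[[0,0,0],[-1,0.4,0],1],[[0,0,0],[-1,0.4,0],1],[[0,0,0],[-0.6,0.2,0],1],[[0,0,0],[0,0,0],1]]';python3 - <<'E'
from h import *
p,M=tool();print(p,(R.from_matrix(M).inv()*R.from_matrix([[0,1,0],[1,0,0],[0,0,-1]])).as_rotvec()*180/np.pi/6,r.sense()['finger_force'])
E
```

```text
time_s: 41.48
tcp_pos: [518.9, 59.8, 99.2]
orientation: [0.707, 0.707, -0.0, -0.0]
ft_force: [0.9, 0.9, -0.3]
opening: 0.279
finger_force: 39.5
time_s: 42.98
tcp_pos: [624.4, -204.3, 99.5]
orientation: [0.708, 0.707, 0.0, -0.0]
ft_force: [-0.1, 0.9, -0.6]
opening: 0.282
finger_force: 39.5
[ 624.37872883 -204.34427893   99.54440335] [ 0.00219483 -0.00981672 -0.01127145] 39.48201298713684
```

```bash
python3 -m crank '[[[0,0,0],[-0.5,0.05,0],1],[[0,0,0],[-0.28,0,0],1],[[0,0,0],[0,0,0],1],[[0,0,0],[0,0,0.6],1],[[0,0,0],[0,0,1],1],[[0,0,0],[0,0,0.9],1],[[0,0,0],[0,0,0.7],1],[[0,0,0],[0,0,0.4],1],[[0,0,0],[0,0,0.2],1],[[0,0,0],[0,0,0.07],1],[[0,0,0],[0,0,0.04],1],[[0,0,0],[0,0,0],1]]'
```

```text
time_s: 44.48
tcp_pos: [626.9, -223.1, 3.4]
orientation: [0.707, 0.707, 0.001, 0.001]
ft_force: [-0.1, -0.6, -1.5]
opening: 0.28
finger_force: 39.5
```

```bash
python3 -m crank '[[[0,0,0],[0,0,0.06],1],[[0,0,0],[0,0,0.04],1],[[0,0,0],[0,0,0],1]]'
```

```text
time_s: 44.85
tcp_pos: [626.7, -223.1, 1.0]
orientation: [0.707, 0.707, 0.001, 0.001]
ft_force: [-1.3, 1.0, 2.5]
opening: 0.283
finger_force: 39.9
```

Contact, so release, rise clear and check from above.

```bash
python3 -m crank '[[[0,0,0],[0,0,0],0.2],[[0,0,0],[0,0,0],-0.3],[[0,0,0],[0,0,0],-1],[[0,0,0],[0,0,0],-1],[[0,0,0],[0,0,-0.5],-1],[[0,0,0],[0,0,-1],-1],[[0,0,0],[0,0,-1],-1],[[0,0,0],[0,0,-1],-1],[[0,0,0],[0,0,-1],-1],[[0,0,0],[0,0,-1],-1],[[0,0,0],[1,-1,-0.5],-1],[[0,0,0],[1,-1,0],-1]]'; python3 -m crank '[[[0,0,0],[1,-1,0],-1],[[0,0,0],[1,-1,0],-1],[[0,0,0],[1,-1,0],-1],[[0,0,0],[1,-1,0],-1],[[0,0,0],[1,-1,0],-1],[[0,0,0],[1,-1,0],-1],[[0,0,0],[1,-1,0],-1],[[0,0,0],[1,-1,0],-1],[[0,0,0],[1,0,0],-1],[[0,0,0],[1,0,0],-1],[[0,0,0],[1,0,0],-1],[[0,0,0],[0,0,0],-1]]'
python3 - <<'E'
from h import *
cam('top','end.png');b=cv2.imread('pics/end.png');cv2.imwrite('pics/endc.png',cv2.resize(b[185:370,110:450],(790,430),interpolation=cv2.INTER_CUBIC));print(r.sense()['tcp_pos'])
E
```

```text
time_s: 46.35
tcp_pos: [577.1, -173.1, 152.7]
orientation: [0.707, 0.707, 0.002, 0.002]
ft_force: [0.7, 0.3, 0.0]
opening: 1.002
finger_force: 0.0
time_s: 47.85
tcp_pos: [376.6, 103.0, 151.0]
orientation: [0.706, 0.708, 0.002, 0.001]
ft_force: [0.0, -0.5, 0.0]
opening: 1.002
finger_force: 0.0
[376.32111221 102.15383591 150.74986394]
```

View pics/endc.png

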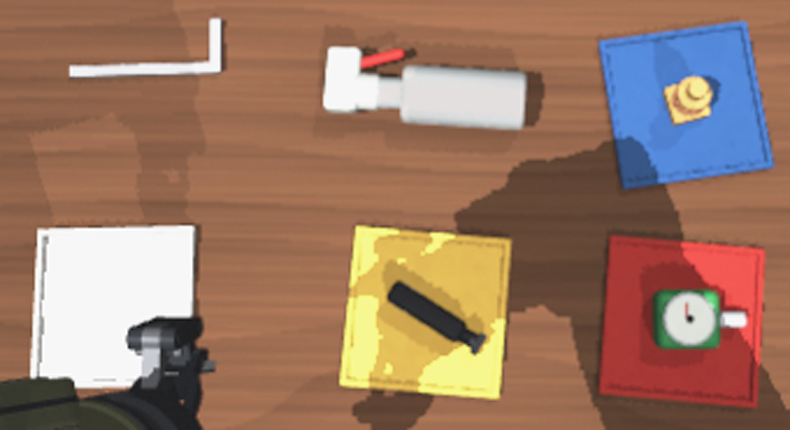

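The coupler stands in blue (690,100), the puller lies in yellow (430,313), the gauge is in red (688,318), and white is empty. The bottle and hex key haven't moved. I'll hand it in.

```bash
python3 -c "
from cell import r
print(r.finish_job())"
```

```text
the job is handed in; nothing more can be done
None
```

I handed in the job with the gauge in the red tray, the puller in yellow and the coupler in blue. In the last overhead view all three look centred, the white tray is empty, and the bottle and hex key look unmoved; the hand-in gave no verdict.

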